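# Drop the spent reel through the lever bin

## Task

Two lever bins stand on the bench, and a spent reel waits on the chute of one of them. With the fingertips press that bin's lever all the way down, so that its lid opens wide and the reel rolls in, then let the lever come up slowly so that the lid closes without slamming, and take the hand away. Work only with the lever: leave the lids, the reel, the other bin and the things around alone.

Things in the scene. Friction and masses are not known exactly. Their poses are not given: they have to be found in the camera images.
- bin: Grey metal bin with the reel on its chute, fixed to the bench, 160 x 120 x 140 mm (x, y, z), open-topped under its lid. Origin: centre of its underside; x from the lever side (front) towards the chute (back), z up. Behind it a chute 120 mm long, 70 mm wide inside, slopes down at 20 degrees to its back rim. May be the left or the right one of two identical bins; only the reel tells which.
- lever_pad (a point): Top centre of the black paddle, 40 (y) x 36 (x) x 10 mm, at the end of this bin's lever, 95 mm from its pivot; moves with it. In the bin's frame x = -182, z = 109 mm at rest; x = -182, z = 61 mm fully down; x = -185 half way. The arm behind it is 22 mm wide. Axes as the bin's when up.
- lever (a joint): Lever angle, rad: 0 up (lid shut), 0.5 fully down (firm stop, lid open). Pivots about a cross axis at x = -90, z = 85 mm in the bin's frame; slopes up 0.25 rad towards the robot at rest, down 0.25 rad when pressed. A hidden rod links it to the lid: lid angle = 2.2 x lever angle. Pressing takes 1 to 4 N at the paddle. Nothing latches: let go, the lid falls and the lever rises.
- lid: Steel lid of this bin, 158 x 116 x 4 mm, 0.22 kg, with an upright lip 46 mm high on its back edge. Origin on its hinge at the bin's front top rim (bin frame x = -80, z = 143 mm); x runs from hinge to lip, z is vertical when shut. The lip end swings up to 1.1 rad, 310 mm above the bench, staying on the chute side of the hinge.
- lid_lip (a point): Top centre of the lip on this bin's lid, 156 mm behind the hinge and 47 mm above it when shut. Shut, the lip holds the reel back; from about 0.4 rad of lid angle the reel rolls in under it. The lid slams if it comes down faster than 2.5 rad/s (paddle 0.11 m/s) in its last 0.2 rad, as when let go part-way.
- reel: Empty plastic reel, 40 mm across its two black flanges, 50 mm wide, 0.04 kg. Origin at its centre, y along its axle. It lies across the chute against the lid's lip (99 mm behind the bin's origin, 173 mm up) and rolls into the bin by itself when the lid opens.
- spare_bin: The other bin, identical, with an empty chute; to be left alone. Origin: centre of its underside; x from the lever side (front) towards the chute (back), z up.
- spare_lever_pad (a point): Top centre of the black paddle, 40 (y) x 36 (x) x 10 mm, at the end of the other bin's lever, 95 mm from its pivot; moves with it. In the bin's frame x = -182, z = 109 mm at rest; x = -182, z = 61 mm fully down; x = -185 half way. The arm behind it is 22 mm wide. Axes as the bin's when up.
- spare_lid: Steel lid of the other bin, 158 x 116 x 4 mm, 0.22 kg, with an upright lip 46 mm high on its back edge. Origin on its hinge at the bin's front top rim (bin frame x = -80, z = 143 mm); x runs from hinge to lip, z is vertical when shut. The lip end swings up to 1.1 rad, 310 mm above the bench, staying on the chute side of the hinge.
- cleaner: White bottle, 56 mm across, 150 mm tall, standing at the right of the bins. Origin at the centre of its underside. Leave it.
- tester: Blue handheld test set, 120 x 190 x 55 mm, lying at the left of the bins. Origin at the centre of its underside. Leave it.
- tin: Small low metal tin, 52 mm across, 35 mm tall, in front of the bins. Origin at the centre of its underside. Leave it.
- driver: Screwdriver lying on the bench nearer the robot, on the right. Leave it.

How it is judged:
On the way, in this order (a step that is already met when the one before it is completed fails the run):
1. the lid is wide open and the reel has dropped into the bin (angle between lid's own z axis and vertical above 0.95 rad and x of reel in the frame of bin between -0.08 and 0.08 m and y of reel in the frame of bin between -0.06 and 0.06 m and z of reel in the frame of bin below 0.1 m), for 0.2 s.
2. the lid is shut again with the reel inside (angle between lid's own z axis and vertical below 0.04 rad and x of reel in the frame of bin between -0.08 and 0.08 m and y of reel in the frame of bin between -0.06 and 0.06 m and z of reel in the frame of bin below 0.1 m), for 0.2 s.
At the end, for the whole second after the job is handed in: The lid is shut (within 0.04 rad), its lever is up (within 0.03 rad), the reel lies at rest inside the bin, below 100 mm from the bin's underside, and the other bin is shut. On the way the lid was opened to more than 0.95 rad (all of step 2 and value of joint lever below 0.03 rad and linear speed of reel below 0.05 m/s and angle between spare_lid's own z axis and vertical below 0.04 rad); the robot touches nothing.
It fails at once if the lid slams: closes faster than 2.5 rad/s in its last 0.2 rad (angle between lid's own z axis and vertical below 0.2 rad and velocity of joint lever below -1.14 rad/s).
It fails at once if the robot touches the reel (contact force between any of the fingers, the arm and reel above 0.3 N).
It fails at once if the robot touches a lid instead of working the lever (contact force between any of the fingers, the arm and lid above 0.5 N or contact force between any of the fingers, the arm and spare_lid above 0.5 N).
It fails at once if the other bin is opened (angle between spare_lid's own z axis and vertical above 0.1 rad).
It fails at once if a bystander is moved more than 25 mm or lifted (distance of any of cleaner, tester, tin, driver from where it was at the start of the episode above 0.025 m).
It also fails if it takes over 32 s, if anything falls off the work surface, if the arm or the gripper's body presses on something with over 40 N, if the wrist force passes 120 N, or if a joint passes its speed limit or range.

## Robot

A 6-joint arm with a two-finger parallel gripper is mounted at the origin on the work surface. World frame = base frame: x ahead of the robot, y to its left, z up, the work surface at z = 0. Lengths are in m, angles in rad, forces in N, time in s.
With the tool pointing down it reaches from about 0.275 to 0.975 m from the base axis. Payload 8.4 kg.
Tool frame: the origin (TCP) lies at the very end of the fingers, on their centre line; the grasp point (between the pads) lies 19 mm behind it; z points along the fingers, y is the line along which they close (so a half turn about z gives the same grasp; the last joint's range is limited). The gripper opens to 92 mm and grips with 3 to 60 N. Pads are 20 mm wide; open, the fingers measure 128 mm over their backs; the gripper's body (75 mm by 189 mm) begins 69 mm behind the grasp point.
Start: joints at [-1.33, 0.353, 1.633, -0, 1.155, -0.002], TCP at [0.15, -0.607, 0.215] pointing down, gripper open.
Joint ranges: [-2.63, 2.63], [-0.92, 2.1], [0.06, 2.66], [-1.3, 4.44], [0, 2.69], [-3.02, 3.02]. Speed limits (rad/s): [2.22, 2.22, 2.79, 3.14, 3.14, 3.14].

## Interface

Orientations are given as a unit quaternion [x, y, z, w].
In Python, from cell import monitor, imaging, ticket gives the robot as it stands.
- The arm moves only by the shell command python3 -m inch 'ROWS' [FORCE]. ROWS is JSON, a list of rows, each a list of 7 numbers: the closure, from 0 (fully open) to 1 (shut), then the shift along the tool's x, y, z in cm, then the turn, a rotation vector about the tool's x, y, z in degrees. A call has 1 to 10 rows; each row shifts and turns the commanded pose from where the row before left it, along the tool's axes as they then stand; what a row does not reach is not made up. A row lasts 1/8 s, in which the tool goes at most 62.5 mm and 10.7 degrees, less where a joint would pass 70% of its speed; a pose out of reach is approached as far as the arm can. A call is refused whole if a number of a shift passes 6.25 or a number of a turn 10.7, either way. A call with a gripper value outside its range is refused whole. The fingers move at their own pace and stop on an object; FORCE is the grip in N (left out, the last holds). Time passes only in rows, so rows that do not move let the fingers close. It gives the time, the measured TCP pose, the force, the opening and the grip force at its end, in the units of the state.
- monitor.get_state(): the state, without advancing time (a new reading comes with each control period).
- imaging.snapshot(name): name is "scene" or "top"; returns a dict with "frame" (384x512x3 uint8, red, green, blue), "fov_y" (degrees; the focal length in pixels is half the picture's height over the tangent of half this angle, whatever the lens; pixels are square), "cx", "cy" (the principal point, pixels), "k1" (the pictures are not rectified: a ray, as slopes to the right and down, at radius r is drawn at 1 + k1 r^2 times it, then the intrinsics apply), "R" (3x3) and "t" (3): a world point X has camera coordinates R X + t. Camera axes: x right, y down, z forward; pixel columns grow to the right and rows downward; lengths in m; the calibration is good to about 2 mm. A picture is of the moment at which its call begins. There is no depth.
- ticket.close_job(): hands the job in; it is judged then, once.
The state is a dict: "t": time; "joints": joint angles; "qd": joint speeds; "joint_torque": joint torques, N m; "position": TCP position; "tcp_rot": TCP orientation; "ft_force": force on the tool from outside, world axes, zero at the start; "torque": the same for the moment, N m; "finger_gap": finger opening in m; "gripper_force": force on a finger pad.
Only numpy, scipy, OpenCV 4.12 (cv2) and the standard library are available. Lean on these libraries where they do the work, as an engineer would, in place of code of your own. Each camera call takes 0.05 s, during which the arm holds its last target. There are 200 camera calls.

## Working session

There is one attempt and no reset: what is moved stays moved. The work goes in short steps, Python scripts to look and compute and a shell command to move; the robot and the scene stay as the last step left them, time stands still between calls to the robot, and variables do not carry over. Pictures are saved under pics/ and viewed, at most 10 in all, crops included, and the job is handed in when it is done.

```bash
mkdir -p pics
cat > h.py <<'E'
import numpy as np,cv2,pickle
from cell import monitor,imaging,ticket
def snap(n,f):
    s=imaging.snapshot(n); cv2.imwrite('pics/'+f+'.png',s['frame'][:,:,::-1]); pickle.dump(s,open(f+'.pkl','wb')); return s
def K(s):
    f=s['frame'].shape[0]/2/np.tan(np.radians(s['fov_y'])/2)
    return np.array([[f,0,s['cx']],[0,f,s['cy']],[0,0,1.]])
def ray(s,uv):
    d=np.array([s['k1'],0,0,0,0])
    # drawn = slope*(1+k1 r^2) -> cv2 model
    p=cv2.undistortPoints(np.array([[uv]],float),K(s),d)[0,0]
    R=np.array(s['R']);t=np.array(s['t']); return -R.T@t, R.T@np.array([p[0],p[1],1])
def onz(s,uv,z):
    o,v=ray(s,uv); return o+v*(z-o[2])/v[2]
def proj(s,X):
    R=np.array(s['R']);t=np.array(s['t'])
    return cv2.projectPoints(np.array(X,float).reshape(-1,3),cv2.Rodrigues(R)[0],t,K(s),np.array([s['k1'],0,0,0,0.]))[0][:,0]
E
python3 - <<'E'
from h import *
for n in('scene','top'):
    s=snap(n,n+'0'); print(n,s['fov_y'],s['k1'],np.round(-np.array(s['R']).T@np.array(s['t']),3),np.round(s['R'],2).tolist())
print(monitor.get_state())
E
```

```text
scene 56.614935844997206 -0.046024236911090824 [1.21  0.282 1.129] [[-0.41, 0.91, -0.01], [0.73, 0.32, -0.61], [-0.55, -0.25, -0.8]]
top 45.28598045712487 -0.04448107345490329 [ 0.213 -0.006  1.73 ] [[0.02, -1.0, 0.0], [-0.98, -0.02, -0.19], [0.19, 0.0, -0.98]]
{'t': 0.1, 'joints': array([-1.33043190e+00,  3.53609305e-01,  1.63402012e+00,  2.52771295e-05,
        1.15521232e+00, -2.42593044e-03]), 'qd': array([ 0.00029203, -0.00051045, -0.00202094,  0.00030845, -0.00023158,
       -0.00030048]), 'joint_torque': array([-6.12164877e-05, -5.94907236e+01, -3.34931624e+01,  6.98977592e-02,
        1.82420370e-02, -1.18866325e-05]), 'position': array([ 0.15014733, -0.60625281,  0.21393674]), 'tcp_rot': array([ 9.92641075e-01,  1.21092140e-01, -6.26492130e-05, -6.21507373e-04]), 'ft_force': array([0.37470914, 0.27407183, 0.30362232]), 'torque': array([-0.0224488 , -0.01336487,  0.00375431]), 'gripper_force': 0.0, 'finger_gap': 0.0923137944574413}
```

View pics/scene0.png

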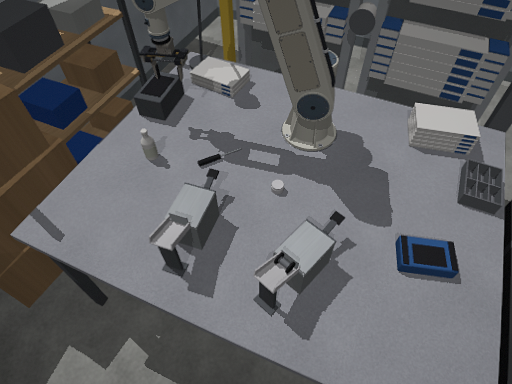

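View pics/top0.png

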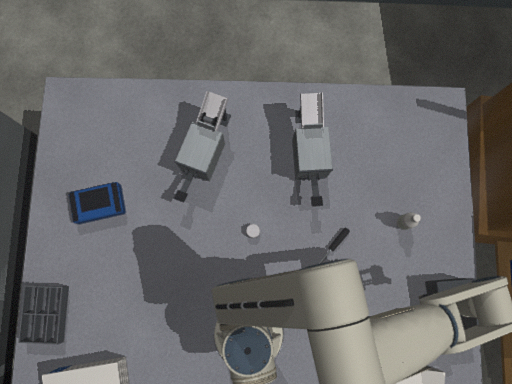

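The reel is on the robot's left bin: in the top view its paddle is at about (181,196) and the reel at (212,113). In the scene view the paddle is at (337,217) and the reel at (286,262). The spare bin's paddle is at (317,201) in the top view.

Run:
```python
from h import *
L={n:pickle.load(open(n+'0.pkl','rb')) for n in('top','scene')}
rays=[]
for n,(u,v) in (('top',(181,196)),('scene',(337,217))):
    s=L[n]; g=s['frame'].max(2); m=np.zeros(g.shape,np.uint8); m[v-14:v+14,u-14:u+14]=(g[v-14:v+14,u-14:u+14]<45)
    k,lab,st,c=cv2.connectedComponentsWithStats(m); i=1+np.argmax(st[1:,4]); print(n,st[i],c[i],onz(s,c[i],.107)); rays.append(ray(s,c[i]))
    print(g[v-8:v+9:2,u-10:u+11:2])
    if n=='top': print(cv2.minAreaRect(np.argwhere(lab==i)[:,::-1].astype(np.float32)))
# lid corners: bright lid contour in top
s=L['top']
f=s['frame'];hs=cv2.cvtColor(f,cv2.COLOR_RGB2HSV)
print(f[155,200],f[130,255],f[150,190])
g=cv2.cvtColor(f,cv2.COLOR_RGB2GRAY)[85:205,165:240]
cv2.imwrite('pics/c.png',cv2.resize(f[85:210,160:250,::-1],None,fx=4.8,fy=4.8,interpolation=cv2.INTER_CUBIC))
```

```text
top [175 197   9   4  11] [178.90909091 198.54545455] [0.47352917 0.26089936 0.107     ]
[[ 82  85  81 118 131  92  81  74  85 115 109]
 [ 80  77 123  88  69  76  78  80 104 113 113]
 [ 84  84 130  51  42  48  50  62 114 115 117]
 [ 80  76  65  46  48  47  49  43  75 113 110]
 [ 80  82  52  44  51  46  48  42 107 113 118]
 [ 80  87  44  43  45  45  45  59 113 110 108]
 [ 87 127 129  97  62  45  44 103 111 114 111]
 [121 125 128 128 130 128  96 128 118 116 116]
 [128 126 120 125 126 125 127 134 125 114 111]]
((179.09432983398438, 198.16981506347656), (8.51635456085205, 1.923047661781311), 15.945395469665527)
scene [330 212  14  13  95] [337.01052632 217.42105263] [0.48345765 0.25285764 0.107     ]
[[143 142 145 142 141 145 140 141 141 144 140]
 [140 141 138 128  70 125 145 142 141 139 140]
 [141 145 127  96  32  32  82 143 143 140 144]
 [141 128 125  33  35  33  34  35 136 143 140]
 [140 136  30  36  36  36  37  34  27 118 141]
 [140 129  48  40  33  35  34  33  52 145 139]
 [126 122  83  83  57  33  33  43 145 138 141]
 [122  81  80  82  80  27  32 147 140 141 142]
 [ 81  82  81  81 102 145 124 140 135 142 142]]
[146 148 151] [125 123 132] [140 144 147]
```

View pics/c.png

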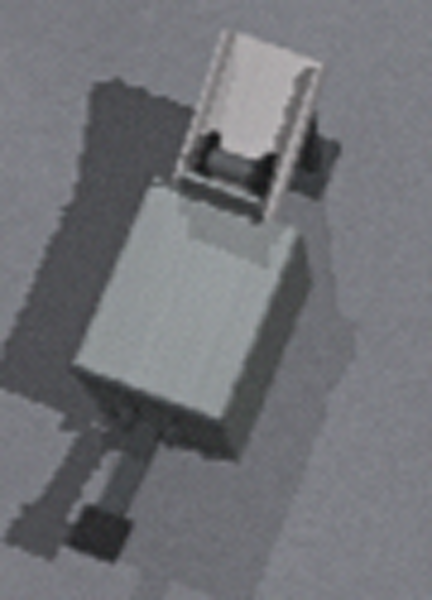

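The crop shows the reel at (235,165), which confirms the left bin. The paddle is centred at (100,531), and the lid corners are (76,365), (222,418), (300,235) and (155,180).

Run:
```python
from h import *
L={n:pickle.load(open(n+'0.pkl','rb')) for n in('top','scene')}
s=L['top'];c=lambda x,y:(160+(x+.5)/4.8-.5,85+(y+.5)/4.8-.5)
P=[onz(s,c(*p),.145) for p in((76,365),(222,418),(300,235),(155,180))]
for p in P:print(p.round(3))
fr=(P[0]+P[1])/2;bk=(P[2]+P[3])/2;d=(bk-fr)[:2];print('L',np.linalg.norm(d),'W',np.linalg.norm(P[0]-P[1]));yaw=np.arctan2(d[1],d[0]);w=(P[0]-P[1])[:2];yw=np.arctan2(-w[0],w[1]);print('yaw',yaw,yw)
for n,uv in(('top',c(100,531)),('scene',(337,217.4))): print(onz(s if n=='top' else L[n],uv,.106))
mid=(fr+bk)[:2]/2; y=(yaw+yw)/2; u=np.array([np.cos(y),np.sin(y)]); print('pad from lid',mid-u*.183,'bin',mid-u*.001)
m=(L['top']['frame'].max(2)<66).astype(np.uint8);k,lab,st,ce=cv2.connectedComponentsWithStats(m[186:206,170:192]);i=1+np.argmax(st[1:,4]);print(st[i],ce[i]+[170,186],onz(s,ce[i]+[170,186],.106))
```

```text
[0.603 0.274 0.145]
[0.566 0.165 0.145]
[0.707 0.112 0.145]
[0.747 0.223 0.145]
L 0.15194171098685738 W 0.11588193237392592
yaw -0.34767081528934035 -0.32963785767162634
[0.4858425  0.25622472 0.106     ]
[0.48267742 0.2527717  0.106     ]
pad from lid [0.48320237 0.25440606] bin [0.65486524 0.19394236]
[  4   5  13  11 100] [180.42 195.75] [0.48395117 0.25618772 0.106     ]
```

```bash
python3 -m inch '[[1,3,-4.2,0,0,0,0],[1,3,-4.2,0,0,0,0],[1,3,-4.2,0,0,0,0],[1,3,-4.2,0,0,0,0],[1,3,-4.2,0,0,0,0],[1,3,-4.2,0,0,0,0],[1,3,-4.2,0,0,0,0],[1,3,-4.2,0,0,0,0],[1,3,-4.2,0,0,0,0],[1,3,-4.2,0,0,0,0]]' 20; python3 -m inch '[[1,3,-4.2,0,0,0,0],[1,3,-4.2,0,0,0,0],[1,3,-4.2,0,0,0,0],[1,3,-4.2,0,0,0,0],[1,3,-4.2,0,0,0,0],[1,3,-4.2,0,0,0,0],[1,3,-4.2,0,0,0,0],[1,2,-3,0,0,0,0],[1,0,0,0,0,0,8],[1,0,0,0,0,0,8]]'; python3 -m inch '[[1,0,0,0,0,0,8],[1,0,0,0,0,0,8],[1,0,0,0,0,0,1.4],[1,0,0,0,0,0,0]]'
cat > d.py <<'E'
from h import *
from scipy.spatial.transform import Rotation as Ro
st=monitor.get_state();R=Ro.from_quat(st['tcp_rot']).as_matrix()
print(st['t'],st['position'].round(4),'gap',st['finger_gap'],'j',st['joints'].round(2),'F',st['ft_force'].round(2));print(R.round(3))
print('tool cm to (.484,.255,.125)',(R.T@(np.array([.484,.255,.125])-st['position'])*100).round(2),'xyaw',np.arctan2(R[1,0],R[0,0]))
E
python3 d.py
```

```text
t: 1.35
position: [0.3407, -0.1253, 0.2146]
tcp_rot: [0.993, 0.121, 0.0, 0.0]
ft_force: [0.7, -0.2, 0.3]
finger_gap: 0.0005
gripper_force: 0.0
t: 2.6
position: [0.4855, 0.2434, 0.214]
tcp_rot: [1.0, -0.02, -0.0, 0.0]
ft_force: [-0.4, 0.7, -0.6]
finger_gap: 0.0003
gripper_force: 0.0
t: 3.1
position: [0.4857, 0.2428, 0.2144]
tcp_rot: [0.986, -0.168, -0.0, 0.0]
ft_force: [-0.7, 0.4, 0.4]
finger_gap: 0.0008
gripper_force: 0.0
3.1 [0.4857 0.2428 0.2144] gap 0.0007956359015496002 j [0.46 0.23 1.81 0.   1.11 2.37] F [-0.67  0.44  0.38]
[[ 0.943 -0.331 -0.   ]
 [-0.331 -0.943 -0.   ]
 [-0.     0.    -1.   ]]
tool cm to (.484,.255,.125) [-0.56 -1.09  8.94] xyaw -0.3378094990593789
```

```bash
python3 -m inch '[[1,-0.9,-1.1,0,0,0,0],[1,0,0,3,0,0,0],[1,0,0,3,0,0,0],[1,0,0,3,0,0,0],[1,0,0,0,0,0,0]]'; python3 d.py
python3 - <<'E'
from h import *
s=snap('scene','s1');p=snap('top','t1')
a=cv2.resize(s['frame'][160:320,240:400,::-1],None,fx=3,fy=3,interpolation=cv2.INTER_CUBIC)
b=cv2.resize(p['frame'][90:220,150:250,::-1],None,fx=3,fy=3.7,interpolation=cv2.INTER_CUBIC)[:480]
b=cv2.copyMakeBorder(b,0,480-b.shape[0],0,0,cv2.BORDER_CONSTANT)
cv2.imwrite('pics/c1.png',np.hstack([a,b]))
E
```

```text
t: 3.72
position: [0.4793, 0.2562, 0.1228]
tcp_rot: [0.986, -0.169, -0.002, 0.001]
ft_force: [-0.5, -0.2, 0.4]
finger_gap: 0.0006
gripper_force: 0.0
3.725 [0.4793 0.2562 0.1228] gap 0.0006188147750682496 j [0.49 0.34 1.89 0.   0.92 2.4 ] F [-0.47 -0.25  0.41]
[[ 0.943 -0.332 -0.004]
 [-0.332 -0.943 -0.002]
 [-0.003  0.003 -1.   ]]
tool cm to (.484,.255,.125) [ 0.48 -0.04 -0.22] xyaw -0.33884593212596203
```

View pics/c1.png

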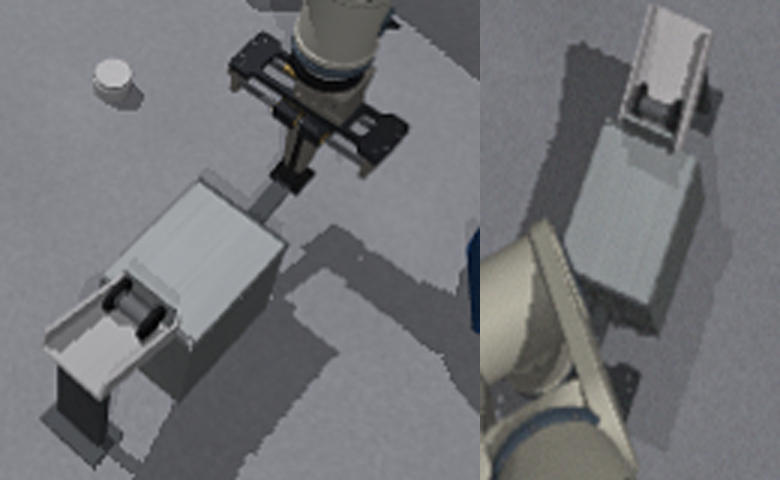

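The fingertips sit just above the left bin's paddle (scene crop (292,178)), the lid is clear of the hand, and the reel is still on the chute. I'll press now.

```bash
python3 -m inch '[[1,0,0,0.6,0,0,0],[1,0,0,0.6,0,0,0],[1,0,0,0.6,0,0,0],[1,0,0,0.6,0,0,0],[1,0,0,0.6,0,0,0],[1,0,0,0.6,0,0,0],[1,0,0,0.6,0,0,0],[1,0,0,0.6,0,0,0],[1,0,0,0.6,0,0,0],[1,0,0,0.3,0,0,0]]';python3 -m inch '[[1,0,0,0.2,0,0,0],[1,0,0,0.2,0,0,0],[1,0,0,0,0,0,0],[1,0,0,0,0,0,0]]'; python3 d.py
python3 - <<'E'
from h import *
s=snap('scene','s2');p=snap('top','t2')
a=cv2.resize(s['frame'][160:320,240:400,::-1],None,fx=3,fy=3,interpolation=cv2.INTER_CUBIC)
b=cv2.resize(p['frame'][90:220,150:250,::-1],None,fx=3,fy=3.7,interpolation=cv2.INTER_CUBIC)[:480]
b=cv2.copyMakeBorder(b,0,480-b.shape[0],0,0,cv2.BORDER_CONSTANT)
cv2.imwrite('pics/c2.png',np.hstack([a,b]))
E
```

```text
t: 5.08
position: [0.4812, 0.2563, 0.0672]
tcp_rot: [0.986, -0.169, 0.0, 0.0]
ft_force: [1.0, 0.2, 0.8]
finger_gap: 0.0006
gripper_force: 0.9
t: 5.58
position: [0.481, 0.2563, 0.0636]
tcp_rot: [0.986, -0.169, -0.0, -0.0]
ft_force: [1.2, 0.4, 0.1]
finger_gap: 0.0006
gripper_force: 0.4
5.575 [0.481  0.2563 0.0636] gap 0.0005927792987146884 j [0.49 0.42 1.92 0.   0.79 2.4 ] F [1.18 0.38 0.11]
[[ 0.943 -0.334 -0.   ]
 [-0.334 -0.943  0.   ]
 [-0.    -0.    -1.   ]]
tool cm to (.484,.255,.125) [ 0.33  0.02 -6.14] xyaw -0.3401729686524936
```

View pics/c2.png

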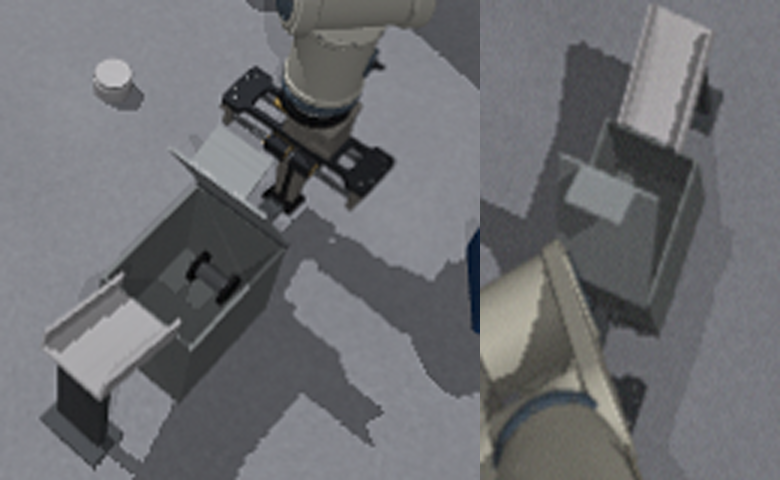

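The reel lies in the bin at (213,275) and the lid is well open. I'll press a bit more to reach the stop.

```bash
python3 -m inch '[[1,0,0,0.2,0,0,0],[1,0,0,0.2,0,0,0],[1,0,0,0,0,0,0],[1,0,0,0,0,0,0],[1,0,0,0,0,0,0]]'; python3 d.py
```

```text
t: 6.3
position: [0.4815, 0.2565, 0.062]
tcp_rot: [0.986, -0.169, 0.0, -0.0]
ft_force: [-7.7, -4.7, 30.5]
finger_gap: 0.0007
gripper_force: 15.8
6.3 [0.4815 0.2565 0.062 ] gap 0.0006904414194560569 j [ 0.49  0.43  1.92 -0.    0.79  2.4 ] F [-7.67 -4.69 30.54]
[[ 0.943 -0.334  0.001]
 [-0.334 -0.943  0.   ]
 [ 0.001 -0.001 -1.   ]]
tool cm to (.484,.255,.125) [ 0.29  0.05 -6.3 ] xyaw -0.3401269742578752
```

It is firmly at the stop (30 N), so I'll let it up slowly at 20 mm/s.

```bash
python3 -m inch '[[1,0,0,-0.25,0,0,0],[1,0,0,-0.25,0,0,0],[1,0,0,-0.25,0,0,0],[1,0,0,-0.25,0,0,0],[1,0,0,-0.25,0,0,0],[1,0,0,-0.25,0,0,0],[1,0,0,-0.25,0,0,0],[1,0,0,-0.25,0,0,0],[1,0,0,-0.25,0,0,0],[1,0,0,-0.25,0,0,0]]';python3 -m inch '[[1,0,0,-0.25,0,0,0],[1,0,0,-0.25,0,0,0],[1,0,0,-0.25,0,0,0],[1,0,0,-0.25,0,0,0],[1,0,0,-0.25,0,0,0],[1,0,0,-0.25,0,0,0],[1,0,0,-0.25,0,0,0],[1,0,0,-0.25,0,0,0],[1,0,0,-0.25,0,0,0],[1,0,0,-0.25,0,0,0]]';python3 -m inch '[[1,0,0,-0.25,0,0,0],[1,0,0,-0.25,0,0,0],[1,0,0,-0.25,0,0,0],[1,0,0,-0.25,0,0,0],[1,0,0,-0.25,0,0,0],[1,0,0,-0.25,0,0,0],[1,0,0,0,0,0,0]]';python3 -m inch '[[1,0,0,-2,0,0,0],[1,-1,0,-4,0,0,0],[1,-3,0,-4,0,0,0],[1,-3,0,-2,0,0,0],[1,0,0,0,0,0,0],[1,0,0,0,0,0,0]]'; python3 d.py
python3 - <<'E'
from h import *
s=snap('scene','s3')
cv2.imwrite('pics/c3.png',cv2.resize(s['frame'][140:320,120:400,::-1],None,fx=2.8,fy=2.8,interpolation=cv2.INTER_CUBIC))
E
```

```text
t: 7.55
position: [0.481, 0.2563, 0.0848]
tcp_rot: [0.986, -0.169, 0.0, -0.0]
ft_force: [-0.9, 0.5, 2.4]
finger_gap: 0.0002
gripper_force: 1.0
t: 8.8
position: [0.481, 0.2563, 0.1097]
tcp_rot: [0.986, -0.169, -0.0, 0.0]
ft_force: [1.3, -0.5, 0.2]
finger_gap: 0.0002
gripper_force: 0.8
t: 9.68
position: [0.4811, 0.2564, 0.1248]
tcp_rot: [0.986, -0.169, 0.0, -0.0]
ft_force: [0.0, 0.3, 0.2]
finger_gap: 0.0006
gripper_force: 0.0
t: 10.42
position: [0.4153, 0.2794, 0.2441]
tcp_rot: [0.986, -0.169, 0.0, 0.0]
ft_force: [-0.3, -1.0, 0.4]
finger_gap: 0.0005
gripper_force: 0.0
10.425 [0.4153 0.2794 0.2441] gap 0.0005189025560532598 j [ 0.59  0.13  1.86 -0.    1.15  2.5 ] F [-0.27 -0.99  0.38]
[[ 0.943 -0.333  0.   ]
 [-0.333 -0.943 -0.   ]
 [ 0.     0.    -1.   ]]
tool cm to (.484,.255,.125) [7.290e+00 1.000e-02 1.191e+01] xyaw -0.33968869989720957
```

View pics/c3.png

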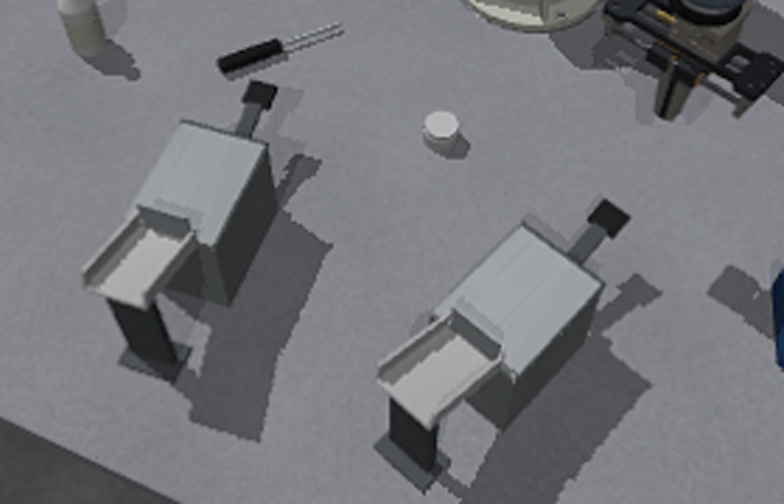

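Both lids are shut. The lever is up at (608,218), the chute is empty, and the hand is clear.

```bash
python3 -c "
from cell import ticket
print(ticket.close_job())"
```

```text
the job is handed in; nothing more can be done
None
```

I pressed the left bin's lever to its stop, the reel rolled in, the lid came down slowly and shut, the hand was clear, and I handed the job in (the hand-in returned no verdict).

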